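# Clamp the tube rack in its dock and lock the clamp

### The job

Push the black knob of the rack dock along its L-shaped slot with the fingertips: away from you along the long leg as far as it goes, so that the clamp bar drives the white tube rack home up to the far fence, then sideways into the short leg, right to its end, so that the clamp is locked. Only push the knob: do not take it between the fingers, do not touch the rack or its tubes, and leave the cups and the decapper standing where they are.

Things in the scene. Friction and masses are not known exactly. Their poses are not given: they have to be found in the camera images.
- dock: Rack dock fixed to the worktop: aluminium base plate 6 mm thick, x -105 to +145 mm, y -113 to +113 mm in its frame. Origin at worktop height; x points from the knob to the rack (away from the robot, within 0.35 rad), y left, z up. Near side: grey slot plate (x -100 to -8, y -45 to +55, top z 26 mm). Far side: rack pocket with end stops and a fence 34 mm high, inner face at x = +132 mm.
- slot_corner (a point): Corner of the L-shaped slot, on the plate's top: dock x = -30, y = 0, z = 26 mm; axes as the dock's. The slot is 14 mm wide. The pin's axis travels the long leg on dock y = 0 from x = -75 mm to this corner, then the short leg to slot_end. Nothing stands above the plate but the knob.
- slot_end (a point): End of the short leg (the locked place of the knob's axis), on the plate's top: dock x = -30, y = +22, z = 26 mm, so 22 mm to the left of the corner.
- clamp (a joint): Travel of knob and clamp bar along the dock's +x, in m: 0 = open (knob axis at dock x = -75 mm), 0.045 = fully forward (knob at x = -30 mm, bar's face at x = +51 mm). Stays where left; pushing takes 2 to 6 N. Starts between 0 and 0.018. The bar, 120 mm wide and 45 mm high, stands just beyond the slot plate.
- latch (a joint): Sideways travel of the knob along the dock's +y, in m: 0 = in the long leg, 0.022 = at the end of the short leg (locked). The slot lets it move only when the clamp is fully forward; it stays where it is left; pushing takes 1 to 3 N.
- knob_top (a point): Centre of the top face of the knob: an upright black cylinder 22 mm across, from z = 30 to z = 64 mm above the worktop, on a steel pin 11 mm thick that runs in the slot. It can neither be lifted nor turned.
- rack: White tube rack with four capped tubes, loose in the dock's pocket; 78 mm (x) by 184 mm (y) by 58 mm, the tubes standing up to about 125 mm above the worktop; origin at the centre of its underside, 6 mm above the worktop. Its long side faces the clamp bar; it starts 8 to 20 mm short of the fence; home is about x = +90 to +94 mm in the dock's frame.
- cup_right: Specimen cup with orange cap, 44 mm across and 53 mm high, loose on the dock's base plate at the near right corner (about x = -80, y = -86 mm in the dock's frame); origin at the centre of its underside.
- decap: Orange hand decapper, 35 mm across and 70 mm high, loose upright on the dock's base plate at the near left corner (about x = -80, y = +88 mm in the dock's frame); origin at the centre of its underside.
- cup_left: Specimen cup with blue cap, 44 mm across and 53 mm high, loose on the worktop to the left of the dock; origin at the centre of its underside.

How it is judged:
On the way, in this order (a step that is already met when the one before it is completed fails the run):
1. the knob is at the far end of the long leg, the clamp fully forward (value of joint clamp above 0.041 m and value of joint latch below 0.01 m), for 0.1 s.
2. the knob is at the end of the short leg, the clamp locked (value of joint clamp above 0.041 m and value of joint latch above 0.018 m), for 0.2 s.
At the end, for the whole second after the job is handed in: The clamp is within 4 mm of fully forward and the knob within 4 mm of the end of the short leg; the rack stands flat in the dock's pocket, pushed home (origin beyond x = 86 mm and within 8 mm of the middle in the dock's frame), all at rest; the robot has let go (all of step 2 and x of rack in the frame of dock above 0.086 m and y of rack in the frame of dock between -0.008 and 0.008 m and angle between rack's own z axis and vertical below 0.05 rad and linear speed of rack below 0.02 m/s and velocity of joint each of clamp, latch below 0.01 m/s); the robot touches nothing.
It fails at once if the knob is taken between the fingers (grasp point within 11 mm of the knob's axis, lower than 10 mm above its top) (horizontal distance between the grasp point and knob_top below 0.011 m and distance between the grasp point and knob_top below 0.05 m and z of the grasp point in the frame of knob_top below 0.01 m).
It fails at once if the fingers or the arm touch the rack or its tubes (contact force between any of the fingers, the arm and rack above 1 N).
It fails at once if the rack is lifted or tipped (z of rack in the frame of dock above 0.02 m or angle between rack's own z axis and vertical above 0.2 rad).
It fails at once if a specimen cup or the decapper is shifted by more than 25 mm, lifted or knocked over (distance of any of cup_right, decap, cup_left from where it was at the start of the episode above 0.025 m or angle between any of cup_right, decap, cup_left's own z axis and vertical above 0.4 rad).
It also fails if it takes over 38 s, if anything falls off the work surface, if the arm or the gripper's body presses on something with over 40 N, if the wrist force passes 120 N, or if a joint passes its speed limit or range.

### The arm

A 6-joint arm with a two-finger parallel gripper is mounted at the origin on a cart in front of the work surface, level with it; the furniture and walls round the work are solid. World frame = base frame: x ahead of the robot, y to its left, z up, the work surface at z = 0. Lengths are in m, angles in rad, forces in N, time in s.
With the tool pointing down it reaches from about 0.275 to 0.825 m from the base axis. Payload 4.9 kg.
Tool frame: the origin (TCP) lies midway between the tips of the shut fingers; the grasp point (between the pads) lies 19 mm behind it (bot.grip_depth is the distance from the TCP to the grasp point, in m); z points along the fingers, y is the line along which they close (so a half turn about z gives the same grasp; the last joint's range is limited). The gripper opens to 85 mm and grips with 20 to 120 N. Pads are 22 mm wide; open, the fingers measure 114 mm over their backs; the gripper's body (76 mm by 85 mm) begins 54 mm behind the grasp point. The pads swing forward as they close: fully open they stand 13 mm farther back than shut.
Start: joints at [-1.405, 0.326, -0.193, 1.052, 0, 1.437], TCP at [0.162, -0.525, 0.231] pointing down, gripper open.
Joint ranges: [-2.65, 2.65], [-0.97, 1.79], [-1.3, 1.35], [-1.93, 2.1], [-1.47, 1.37], [-3.14, 3.14]. Speed limits (rad/s): [2.57, 2.57, 3.14, 3.14, 3.14, 3.14].

### API

Orientations are given as a unit quaternion [w, x, y, z].
In Python, from cell import bot gives the robot as it stands. Calls block until the motion is done:
- bot.move_pose(position, orientation): joint-space move of the TCP to a pose.
- bot.move_linear(position, speed=0.15, rotation=None, until_force=None): straight line of the TCP; rotation=None keeps the orientation; speed is the mean speed in m/s. With until_force (N) it stops when the force on the tool has changed by that much, and returns True; else False.
- bot.goto_joints(angles): joint-space move.
- bot.set_gripper(opening, grasp_force=None): opening from 0.0 (shut) to 1.0 (fully open); grasp_force is the grip in N (None keeps the last); returns when the fingers have stopped.
- bot.wait(seconds).
- bot.solve_ik(position, orientation): joint angles nearest the present ones, or None.
- bot.camera(name): name is "side" or "top"; returns the picture (480x640x3 uint8, red, green, blue); there is no depth.
- bot.calibration(name): a dict with "mtx" (3x3 intrinsics, pixels), "k1" (the pictures are not rectified: a ray, as slopes to the right and down, at radius r is drawn at 1 + k1 r^2 times it, then the intrinsics apply), "extrinsics" (4x4, takes a point from world to camera coordinates). Camera axes: x right, y down, z forward; pixel columns grow to the right and rows downward; lengths in m; the calibration is good to about 2 mm. A picture is of the moment at which its call begins. calibration takes no time and is no camera call.
A pose or a line that the arm cannot do raises bot.PlanningError and nothing moves.
- bot.close_job(): hands the job in; it is judged then, once.
Trained networks look in the newest picture that a camera, given by its name, has taken for a name from the list of things; names that differ only in an ending like _2 or _b are one class to them, and where a whole thing is asked for, a point or a joint stands for the part that bears it (a point fixed in the world has none). Each returns a list of dicts, best first, with "confidence" (0 to 1); they miss things now and then, are a little off and sometimes report something else, mostly with a low value. They report only what shows in the picture. A call takes as long as a camera call.
- bot.search_frame(camera, thing): "bbox" ([left, top, width, height] in pixels, round what is visible of it).
Readings, each from a call of its own:
- bot.read_clock(): time.
- bot.read_joint_positions(): joint angles.
- bot.read_joint_vel(): joint speeds.
- bot.read_joint_efforts(): joint torques, N m.
- bot.read_position(): TCP position.
- bot.read_tool_rot(): TCP orientation.
- bot.read_ft_force(): force on the tool from outside, world axes, zero at the start.
- bot.read_moment(): the same for the moment, N m.
- bot.read_gripper_width(): opening from 0.0 (shut) to 1.0 (fully open).
- bot.read_finger_force(): force on a finger pad.
Only numpy, scipy, OpenCV 4.12 (cv2) and the standard library are available. Lean on these libraries where they do the work, as an engineer would, in place of code of your own. Each camera call takes 0.05 s, during which the arm holds its last target. There are 200 camera calls.

## Working session

There is one attempt and no reset: what is moved stays moved. The work goes in short steps, each a Python script; the robot and the scene stay as the last script left them, time stands still between calls to the robot, and variables do not carry over. Pictures are saved under pics/ and viewed, at most 10 in all, crops included, and the job is handed in when it is done.

```bash
mkdir -p pics; ls
python3 - <<'E'
from cell import bot
import cv2
for c in("top","side"):
    im=bot.camera(c); cv2.imwrite(f"pics/{c}0.png",im[:,:,::-1])
    k=bot.calibration(c); print(c,k)
    for t in("dock","knob_top","rack","cup_right","decap","cup_left"):
        print(t,[(r["bbox"],round(r["confidence"],2)) for r in bot.search_frame(c,t)[:2]])
print(bot.read_clock(),bot.read_tool_rot())
E
```

```text
pics
top {'mtx': array([[464.96381675,   0.        , 315.82439146],
       [  0.        , 464.96381675, 238.53108929],
       [  0.        ,   0.        ,   1.        ]]), 'k1': -0.11303966441351505, 'extrinsics': array([[-0.02780383, -0.99961263,  0.00124333,  0.34736303],
       [-0.99816998,  0.02769685, -0.05375471,  0.51131155],
       [ 0.05369945, -0.00273565, -0.9985534 ,  0.87770174],
       [ 0.        ,  0.        ,  0.        ,  1.        ]])}
dock [([239.8, 166.6, 134.5, 148.7], 0.77)]
knob_top [([292.2, 275.5, 13.5, 9.5], 0.65)]
rack [([257.3, 177.3, 104.4, 57.5], 0.97)]
cup_right [([332.4, 284.4, 25.5, 27.6], 0.65), ([269.9, 233.2, 68.8, 58.5], 0.57)]
decap [([243.0, 272.0, 20.7, 20.5], 0.84), ([214.9, 204.3, 25.3, 26.9], 0.58)]
cup_left [([240.2, 168.4, 135.9, 144.5], 0.16)]
side {'mtx': array([[447.30349084,   0.        , 325.18524395],
       [  0.        , 447.30349084, 237.6350044 ],
       [  0.        ,   0.        ,   1.        ]]), 'k1': -0.11253600149005989, 'extrinsics': array([[-0.87560886, -0.48290738, -0.01046816,  0.63362599],
       [-0.20790092,  0.39635144, -0.89424982,  0.05357176],
       [ 0.43598891, -0.78083673, -0.44744573,  0.933027  ],
       [ 0.        ,  0.        ,  0.        ,  1.        ]])}
dock [([246.7, 252.3, 163.4, 80.8], 0.79)]
knob_top [([359.4, 260.9, 10.9, 24.4], 0.51)]
rack [([256.7, 202.9, 87.5, 92.0], 0.64)]
cup_right [([384.6, 249.8, 22.1, 30.2], 0.66)]
decap [([331.8, 277.8, 19.0, 45.0], 0.71)]
cup_left [([253.0, 285.0, 25.2, 36.8], 0.62)]
0.7 [ 2.00415483e-05  9.88784634e-01  1.49348404e-01 -2.94144731e-05]
```

View pics/top0.png

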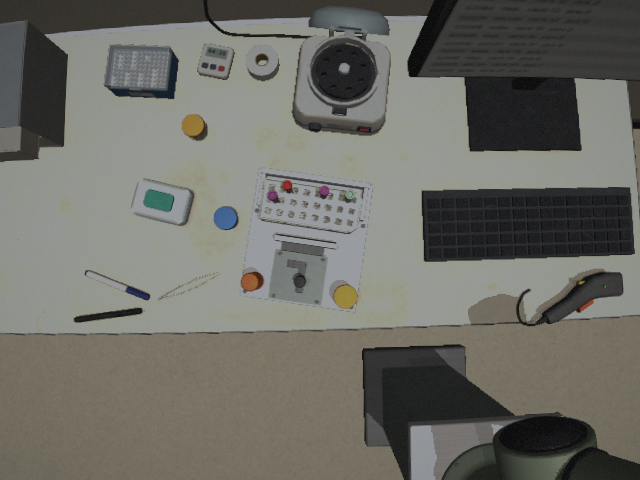

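View pics/side0.png

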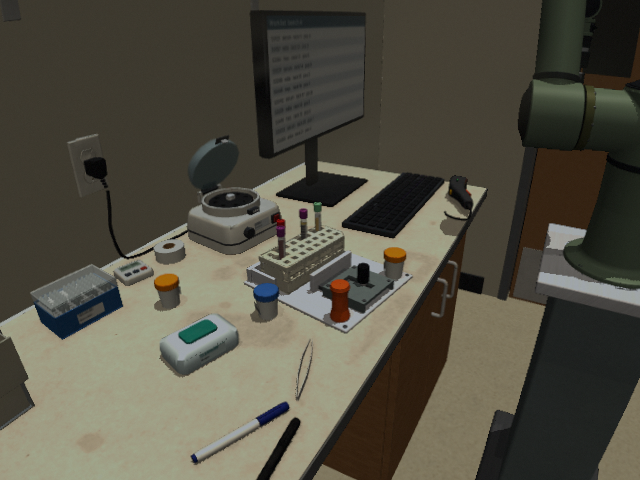

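Top view: the dock plate is at about (240–372, 167–312) and the knob at (300, 281). The decapper is near left at (251, 282) and cup_right at (345, 295). I'll zoom in for the dock's corners.

Run:
```python
import cv2
im=cv2.imread("pics/top0.png")[160:320,232:382]
cv2.imwrite("pics/crop.png",cv2.resize(cv2.convertScaleAbs(im,alpha=1.2),None,fx=3.75,fy=3.75,interpolation=cv2.INTER_CUBIC))
```

```text
(no output)
```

View pics/crop.png

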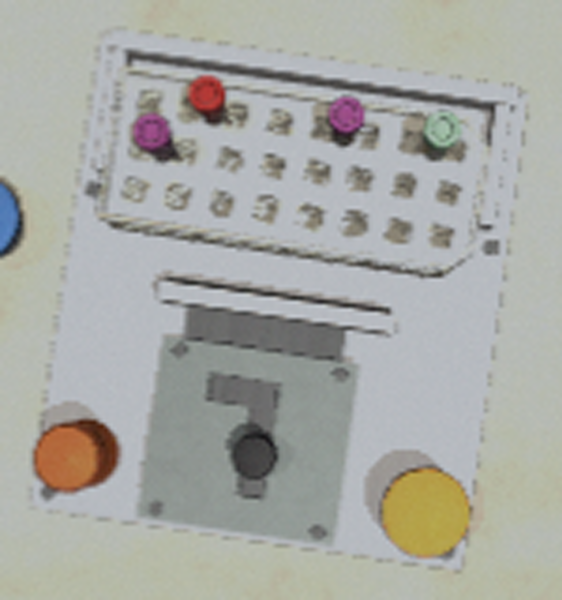

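```bash
cat > h.py <<'E'
import numpy as np, cv2
from cell import bot
def proj(P,c="top"):
    k=bot.calibration(c);E=k["extrinsics"]
    p=np.atleast_2d(P)@E[:3,:3].T+E[:3,3]; s=p[:,:2]/p[:,2:]
    s=s*(1+k["k1"]*(s**2).sum(1,keepdims=True))
    return s@k["mtx"][:2,:2].T+k["mtx"][:2,2]
def dock2w(d,P):
    P=np.atleast_2d(P);c,s=np.cos(d[2]),np.sin(d[2])
    return np.c_[d[0]+c*P[:,0]-s*P[:,1],d[1]+s*P[:,0]+c*P[:,1],P[:,2]]
E
python3 - <<'E'
from h import *
from scipy.optimize import least_squares
D=np.array([[-8,55,26],[-8,-45,26],[-100,55,26],[-100,-45,26],[-105,113,6],[-105,-113,6],[-23,29,26],[-23,-7,26]])/1e3
px=np.array([[163,336],[357,366],[138,516],[333,545],[31,508],[461,569],[209,374],[280,383]])
uv=np.array([232,160])+(px+.5)/3.75-.5
r=least_squares(lambda d:(proj(dock2w(d,D))-uv).ravel(),[.45,0,0],loss="soft_l1")
print(r.x);print((proj(dock2w(r.x,D))-uv).round(2))
np.save("dock.npy",r.x)
k=np.array([232,160])+(np.array([254,452])+.5)/3.75-.5
q=least_squares(lambda d:(proj(dock2w(r.x,[[d[0],d[1],.064]]))-k).ravel(),[-.06,0]).x;print("knob",q)
# side check
for n,p in dict(knob=[q[0],0,.064],base_nl=[-.105,.113,.006],cupR=[-.08,-.086,.053]).items():print(n,proj(dock2w(r.x,[p]),"side"))
E
```

```text
[ 0.50064678  0.35525482 -0.16769269]
[[-0.15  0.03]
 [ 0.55 -0.57]
 [-0.44  0.39]
 [ 0.17  0.15]
 [-0.89  0.02]
 [ 0.55  0.28]
 [ 0.06 -0.31]
 [ 0.02 -0.04]]
knob [-5.76629157e-02  9.85707189e-06]
knob [[362.64514387 264.39562787]]
base_nl [[346.72111002 330.82147056]]
cupR [[396.95877297 255.13767425]]
```

Fit residuals are below 1 px, and the side-view prediction agrees. The knob is at dock x ≈ −58 mm. Next I push the long leg with shut fingers from behind.

```bash
cat >> h.py <<'E'
d=np.load("dock.npy")
Q=[0,np.cos(d[2]/2),np.sin(d[2]/2),0]
W=lambda x,y,z: dock2w(d,[[x,y,z]])[0]
def tcp():
    p=np.array(bot.read_position())-[d[0],d[1],0];c,s=np.cos(d[2]),np.sin(d[2])
    return np.array([c*p[0]+s*p[1],-s*p[0]+c*p[1],p[2]])
E
python3 - <<'E'
from h import *
bot.set_gripper(0.0)
bot.move_pose(W(-.094,0,.2),Q)
bot.move_linear(W(-.094,0,.1),.15)
print(bot.move_linear(W(-.094,0,.043),.08,until_force=8),tcp(),bot.read_clock())
print(bot.move_linear(W(-.060,0,.043),.03,until_force=20),tcp(),bot.read_ft_force())
print(bot.move_linear(W(-.044,0,.043),.02,until_force=20),tcp(),bot.read_ft_force(),bot.read_clock())
im=bot.camera("top");cv2.imwrite("pics/top1.png",cv2.resize(im[160:320,232:382,::-1],None,fx=3.75,fy=3.75,interpolation=cv2.INTER_CUBIC))
im=bot.camera("side");cv2.imwrite("pics/side1.png",cv2.resize(im[190:340,240:420,::-1],None,fx=4,fy=4,interpolation=cv2.INTER_CUBIC))
E
```

```text
False [-0.09372139  0.00030425  0.04335844] 6.3917
False [-6.04103344e-02 -2.75843804e-05  4.29793317e-02] [-4.79307932  1.12030119  2.69085081]
True [-0.05246224 -0.00049725  0.04246073] [-0.44838753  0.1788982   0.65918583] 8.3333
```

View pics/side1.png

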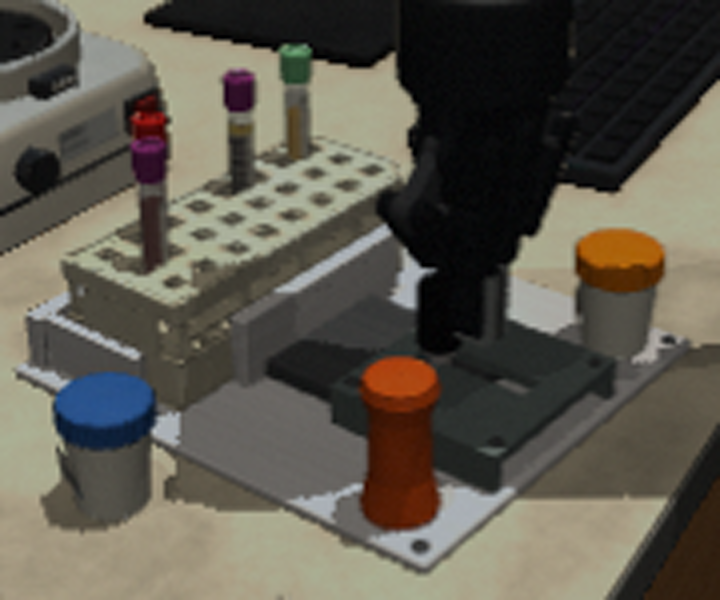

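The bar is against the rack, and the tool stopped at x = −52.5 mm, as predicted for the end stop. Next is the sideways push from the right.

Run:
```python
from h import *
bot.move_linear(W(-.066,0,.043),.08)
bot.move_linear(W(-.066,0,.1),.15)
bot.move_linear(W(-.030,-.048,.1),.15)
print(bot.move_linear(W(-.030,-.048,.043),.08,until_force=8),tcp(),bot.read_clock())
print(bot.move_linear(W(-.030,-.010,.043),.03,until_force=15),tcp(),bot.read_ft_force())
print(bot.move_linear(W(-.030,.006,.043),.02,until_force=15),tcp(),bot.read_ft_force(),bot.read_clock())
im=bot.camera("side");cv2.imwrite("pics/side2.png",cv2.resize(im[190:340,240:420,::-1],None,fx=4,fy=4,interpolation=cv2.INTER_CUBIC))
```

```text
False [-0.02973039 -0.04772572  0.04331426] 10.6833
False [-0.03002052 -0.00996376  0.04299023] [-0.06614515 -1.23829123  0.6945636 ]
True [-0.0302066 -0.0030018  0.0425207] [ 0.03210951 -2.34087915  2.68411646] 12.6833
```

View pics/side2.png

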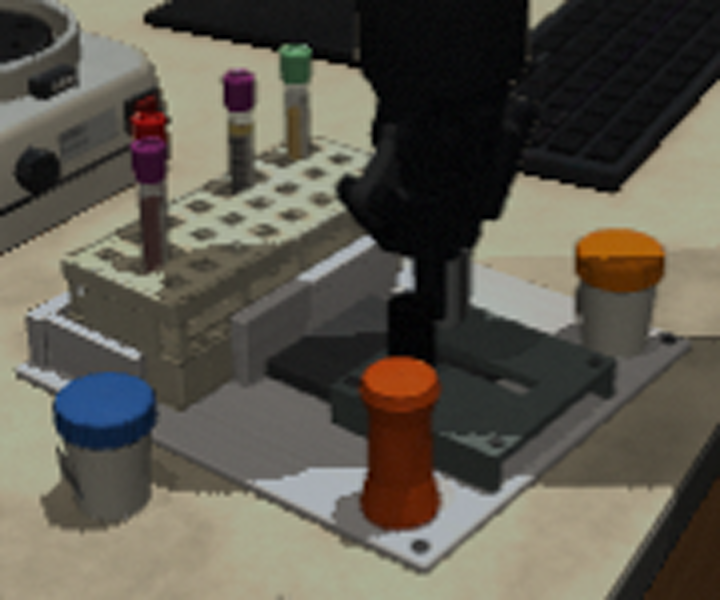

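The tool stopped at y = −3 mm, which matches the predicted end of the short leg. I'll back off and check from above.

Run:
```python
from h import *
bot.move_linear(W(-.030,-.020,.043),.08)
bot.move_linear(W(-.030,-.020,.11),.15)
bot.move_pose([.30,0.0,.25],Q)
im=bot.camera("top");cv2.imwrite("pics/top3.png",cv2.resize(im[160:320,232:382,::-1],None,fx=3.75,fy=3.75,interpolation=cv2.INTER_CUBIC))
for n,p in dict(knob=[-.03,.022,.064],rack=[.092,0,.064]).items():print(n,(proj(W(*p))-[232,160]+.5)*3.75-.5)
print(bot.read_clock())
```

```text
knob [[216.85022942 388.53194022]]
rack [[297.63358166 145.31944605]]
18.3
```

View pics/top3.png

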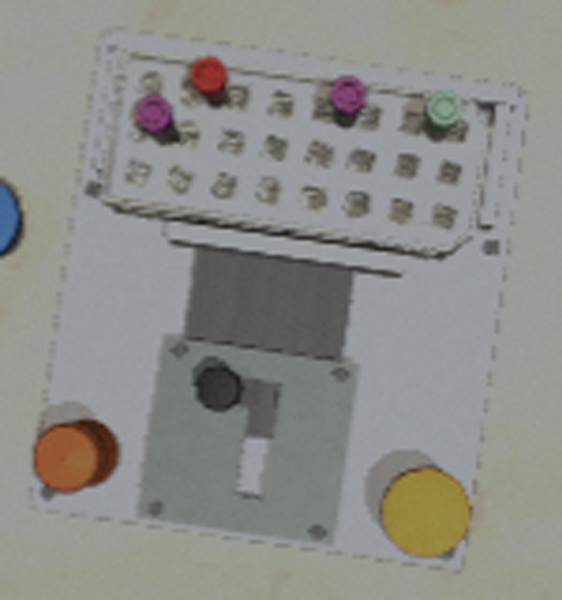

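The knob is at (218, 387) in the crop, against a predicted locked place of (217, 388.5). The rack is up against the fence, and the cups and decapper have not moved.

```bash
python3 -c "
from cell import bot
bot.wait(0.3);print(bot.close_job())"
```

```text
the job is handed in; nothing more can be done
None
```

The job is handed in at about 19 s on the clock: the last top picture shows the knob at the end of the short leg, the rack home against the fence, and both cups and the decapper undisturbed; the hand-in call returned no verdict.

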